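Reset the photometer lamp through its covered port

ROBOT

A 6-joint arm with a two-finger parallel gripper is mounted at the origin on the work surface. World frame = base frame: x ahead of the robot, y to its left, z up, the work surface at z = 0. Lengths are in mm, angles in rad, forces in N, time in s.
With the tool pointing down it reaches from about 325 to 875 mm from the base axis. Payload 4.4 kg.
Tool frame: the origin (TCP) lies on the centre line of the jaws, within the pads' length; the fingertips stand ahead of it and the grasp point (between the pads) lies 6 mm ahead of it (ctrl.tcp_to_tips is the z of the fingertips in the tool frame, in mm); z points along the fingers, y is the line along which they close (so a half turn about z gives the same grasp; the last joint's range is limited). The gripper opens to 85 mm and grips with 20 to 120 N. Pads are 22 mm wide; open, the fingers measure 114 mm over their backs; the gripper's body (76 mm by 85 mm) begins 54 mm behind the grasp point. The pads swing forward as they close: fully open they stand 13 mm farther back than shut.
Start: joints at [0.988, 0.207, 1.542, -0, 1.393, -0.15], TCP at [241.173, 521.98, 256.282] pointing down, gripper open.
Joint ranges: [-2.73, 2.73], [-0.86, 2.22], [0.23, 2.46], [-1.11, 4.25], [0.08, 2.63], [-2.82, 2.82]. Speed limits (rad/s): [2.79, 2.79, 3.14, 3.14, 3.14, 3.14].

INTERFACE

Orientations are given as a 3x3 rotation matrix whose columns are the frame's x, y, z axes.
In Python, from plant import ctrl, sensors, optics gives the robot as it stands. Calls block until the motion is done:
- ctrl.move_ptp(position, orientation): joint-space move of the TCP to a pose.
- ctrl.move_l(position, rot=None, vel=150, threshold=None): straight line of the TCP; rot=None keeps the orientation; vel is the mean speed in mm/s. With threshold (N) it stops when the force on the tool has changed by that much, and returns True; else False.
- ctrl.set_joints(angles): joint-space move.
- ctrl.gripper_to(opening, force=None): finger opening in mm; force is the grip in N (None keeps the last); returns when the fingers have stopped.
- ctrl.hold(seconds).
- ctrl.solve_ik(position, orientation): joint angles nearest the present ones, or None.
- sensors.read_state(): the state.
- optics.grab_frame(name): name is "side" or "top" or "wrist"; returns (picture, depth): 384x512x3 uint8, red, green, blue; 384x512 float32, mm along the optical axis (not along the pixel's ray), 0 where there is no reading.
- optics.camera_params(name): a dict with "mtx" (3x3 intrinsics, pixels), "R" (3x3) and "t" (3): a world point X has camera coordinates R X + t; the wrist camera has in their place "T_tool_cam" (4x4, takes a point from camera to tool coordinates, whose origin is the TCP and whose axes are the flange's). Camera axes: x right, y down, z forward; pixel columns grow to the right and rows downward; lengths in mm; the calibration is good to about 2 mm. A picture is of the moment at which its call begins: read the wrist's pose just before it. camera_params takes no time and is no camera call.
A pose or a line that the arm cannot do raises ctrl.MotionError and nothing moves.
- ctrl.finish_job(): hands the job in; it is judged then, once.
The state is a dict: "t": time; "q": joint angles; "qvel": joint speeds; "tau": joint torques, N m; "eef_pos": TCP position; "eef_rot": TCP orientation; "force": force on the tool from outside, world axes, zero at the start; "wrist_torque": the same for the moment, N m; "grip_width": finger opening in mm; "grasp_force": force on a finger pad.
Only numpy, scipy, OpenCV 4.12 (cv2) and the standard library are available. Lean on these libraries where they do the work, as an engineer would, in place of code of your own. Each camera call takes 0.05 s, during which the arm holds its last target. There are 200 camera calls.

TASK

Swing the orange cover on the instrument's sloping face well aside about its pivot screw, so that the round port under it is completely clear. Push the green reset button inside the port all the way down and hold it there for about a second, then let it come up and swing the cover back squarely over the port. Leave the bottle, the beaker and the tip box standing where they are.

Things in the scene. Friction and masses are not known exactly. Their poses are not given: they have to be found in the camera images.
- instrument: White benchtop photometer, fixed, 300 mm wide (its y), 250 mm deep (its x), 150 mm high; origin at the centre of its underside, z up. Left and right are as one stands before its sloping front face: x to its rear, y to its left. The face slopes 36 degrees from level, rises to the rear, and is 200 mm long up the slope. At its left side (y = +172 mm) stands a black column, 26 mm square, 265 mm tall.
- boom (a point): On the underside of a level black boom (24 mm high, 16 mm wide), above the port: 125 mm over the port's centre and 5 mm behind it. The boom runs along the instrument's y from the column to y = -60 mm, a small camera hanging behind it. It blocks a vertical gripper over the port or the closed cover; along the normal of the face there is free room.
- port (a point): Centre of the mouth of the round port, on the surface of the sloping face (point axes: x up the slope, y to the instrument's left, z out of the face along its normal). The port is a blind hole 56 mm in diameter and 22 mm deep.
- pivot (a point): On the axis of the cover's pivot screw, on the surface of the sloping face, 65 mm straight down the slope from the port's centre; axes as for port. The steel screw head is 16 mm across and stands 11 mm above the face.
- knob (a point): Point on the axis of the cover's black round knob, 29 mm above the sloping face along its normal. The knob is a post square to the face, 16 mm in diameter, from 7 to 43 mm above the face, 65 mm from the pivot axis, over the centre of the cover's disc; it does not turn on the cover. Site axes: z out of the face, x from pivot to knob.
- cover_disc (a point): Centre of the top of the cover's disc, under the knob, 7 mm above the face. The cover is an orange plate 5 mm thick (2 to 7 mm above the face): this disc, 70 mm in diameter, and a 30 mm wide arm from it to the pivot screw. Axes as for knob.
- cover (a joint): Angle of the cover about its pivot screw, rad. 0: squarely over the port (the knob straight up the slope from the pivot). Positive: swung to the instrument's left (towards its +y); stops at -0.4 and 1.65; there is no stop at 0. The port is wholly uncovered beyond 1.03. It turns stiffly (about 2 N at the knob) and stays where it is left.
- button_top (a point): Centre of the top of the green reset button, a disc 24 mm in diameter in the middle of the port, its top 10 mm below the face when up; axes as for port.
- reset_button (a joint): How far the button is pressed in along the normal of the face, m: 0 up, 0.006 fully down. It springs back; about 1.2 N to start it, 5 N fully down.
- bottle: Loose amber bottle with a blue cap, 68 mm in diameter, 150 mm tall, standing behind the instrument; origin at the centre of its foot.
- beaker: Loose empty glass beaker, 70 mm across the rim, 85 mm tall, standing before the instrument's sloping face; origin at the centre of its foot.
- tip_box: Loose blue pipette-tip box with a clear lid, 85 x 120 x 60 mm, standing behind the instrument; origin at the centre of its underside.
Mind the look-alikes: they are no part of the job. Of the things like the bottle, leave any that is purple; of the rest the smaller one is meant. Leave any brown look-alike of the beaker alone.

How it is judged (in metres and radians):
On the way, in this order (a step that is already met when the one before it is completed fails the run):
1. the cover is swung aside until the port is completely clear (value of joint cover above 1.03 rad), for 0.2 s.
2. the button is held fully down, the port still clear of the cover (value of joint reset_button above 0.0048 m and value of joint cover above 1 rad), for 0.6 s.
At the end, for the whole second after the job is handed in: The cover is at rest over the port, within 0.1 rad (6.5 mm at the knob) of square, so that its disc hides the whole port; the button is up again (within 1 mm); the bottle, beaker and tip box stand upright within 30 mm of where they began (value of joint cover between -0.1 and 0.1 rad and velocity of joint cover between -0.05 and 0.05 rad/s and value of joint reset_button below 0.001 m and distance of each of bottle, beaker, tip_box from where it was at the start of the episode below 0.03 m and angle between each of bottle, beaker, tip_box's own z axis and vertical below 0.2 rad); the robot touches nothing.
It fails at once if a bystander is pushed 30 mm away or tipped over (distance of any of bottle, beaker, tip_box from where it was at the start of the episode above 0.03 m or angle between any of bottle, beaker, tip_box's own z axis and vertical above 0.5 rad).
It also fails if it takes over 64 s, if anything falls off the work surface, if the arm or the gripper's body presses on something with over 40 N, if the wrist force passes 120 N, or if a joint passes its speed limit or range.

## Working session

There is one attempt and no reset: what is moved stays moved. The work goes in short steps, each a Python script; the robot and the scene stay as the last script left them, time stands still between calls to the robot, and variables do not carry over. Pictures are saved under pics/ and viewed, at most 10 in all, crops included, and the job is handed in when it is done.

```bash
ls; mkdir -p pics; python3 - <<'E'
from plant import ctrl,sensors,optics
import cv2,numpy as np
s=sensors.read_state();print(s['t'],s['eef_pos'],s['eef_rot'],ctrl.tcp_to_tips)
ims=[]
for n in('side','top'):
    p,d=optics.grab_frame(n);np.savez('pics/'+n,p=p,d=d)
    ims.append(p);c=optics.camera_params(n);print(n,c)
    cv2.imwrite(f'pics/{n}0.png',cv2.resize(p[:,:,::-1],(768,576)))
E
```

```text
pics
0.0 [240.79085474 521.39507649 255.12329407] [[-9.07790334e-01  4.19422421e-01 -1.24183345e-03]
 [ 4.19424127e-01  9.07788424e-01 -1.89191715e-03]
 [ 3.33809556e-04 -2.23831901e-03 -9.99997439e-01]] 25.0
side {'mtx': array([[398.54379296,   0.        , 252.92081542],
       [  0.        , 398.54379296, 189.60533887],
       [  0.        ,   0.        ,   1.        ]]), 'R': array([[ 0.98737635, -0.15776153,  0.01411516],
       [-0.10989528, -0.74651185, -0.65623402],
       [ 0.11406561,  0.64639877, -0.75442539]]), 't': array([-538.7564613 ,  212.58423901,  985.58118926])}
top {'mtx': array([[362.84503756,   0.        , 258.20602089],
       [  0.        , 362.84503756, 192.88318382],
       [  0.        ,   0.        ,   1.        ]]), 'R': array([[ 0.10067493, -0.99490806, -0.00474432],
       [-0.96828126, -0.09688228, -0.23031548],
       [ 0.22868308,  0.02778084, -0.97310445]]), 't': array([ 19.26068226, 581.5584102 , 909.89497319])}
```

View pics/side0.png

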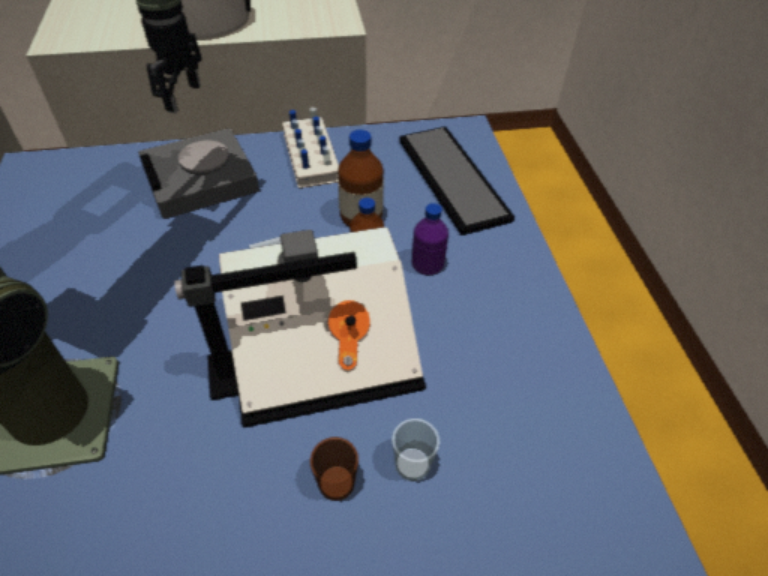

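View pics/top0.png

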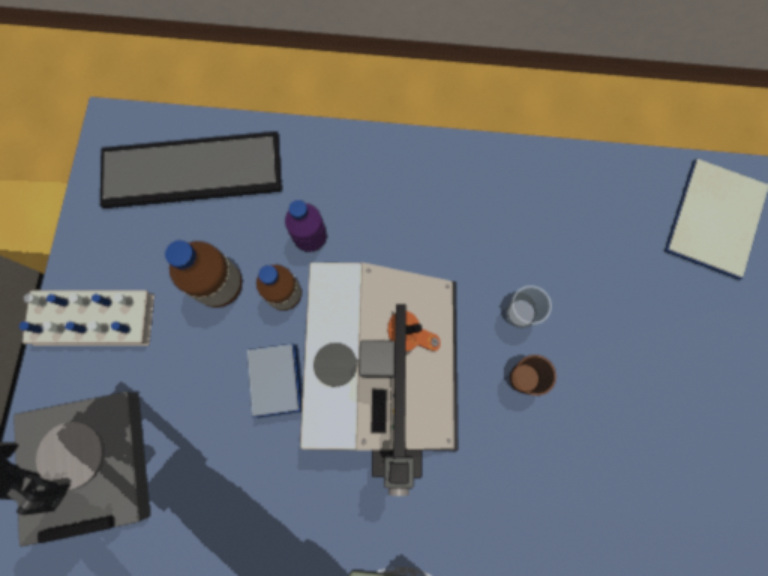

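The instrument's rear faces world +y and its left faces −x, towards the robot, with the column on that side. In side0 the orange cover's disc is at (350,321) and its pivot at (347,360). The bystanders in top0:

- **Bottles:** the small amber one at (278,287) is the one meant. The big amber one at (203,272) and the purple one at (306,226) are look-alikes.
- **Beakers:** the clear one at (528,307) is meant. The brown one at (532,376) is a look-alike.
- **Tip box:** (272,380).

None of these gets grasped, so I only need to keep clear of them all.

```bash
cat > h.py <<'E'
import numpy as np,cv2
from plant import ctrl,sensors,optics
def cam(n,s=None):
    c=optics.camera_params(n);K=c['mtx']
    if n!='wrist': return K,c['R'],c['t']
    T=np.array(c['T_tool_cam']);W=np.eye(4);W[:3,:3]=s['eef_rot'];W[:3,3]=s['eef_pos']
    M=np.linalg.inv(W@T);return K,M[:3,:3],M[:3,3]
def rays(uv,C):
    K,R,t=C;uv=np.atleast_2d(uv).astype(float)
    d=np.c_[uv,np.ones(len(uv))]@np.linalg.inv(K).T
    return -R.T@t,d@R
def onplane(uv,C,n,h):  # n.X=h
    o,d=rays(uv,C);return o+d*((h-o@n)/(d@n))[:,None]
def cloud(d,C):
    v,u=np.indices(d.shape);K,R,t=C
    o,r=rays(np.c_[u.ravel(),v.ravel()],C);return (o+r*d.reshape(-1,1)).reshape(d.shape+(3,))
def proj(X,C):
    K,R,t=C;c=np.atleast_2d(X)@R.T+t;c=c@K.T;return c[:,:2]/c[:,2:]
def orange(p):
    h=cv2.cvtColor(p,cv2.COLOR_RGB2HSV);return ((h[...,0]<16)&(h[...,0]>3)&(h[...,1]>190)&(h[...,2]>120)).astype(np.uint8)
def big(m):
    k,l,st,_=cv2.connectedComponentsWithStats(m.astype(np.uint8));return l==1+np.argmax(st[1:,4])
E
python3 - <<'E'
from h import *
for n in('side','top'):
    z=np.load(f'pics/{n}.npz');p,d=z['p'],z['d'];C=cam(n);P=cloud(d,C)
    m=big(orange(p));v,u=np.nonzero(m);print(n,'orange px',m.sum(),u.mean(),v.mean(),P[m].mean(0))
    c=P[m].mean(0)
    h=cv2.cvtColor(p,cv2.COLOR_RGB2HSV)
    f=(h[...,1]<70)&(h[...,2]>110)&(d>0)&(np.linalg.norm(P-c,axis=2)<180)&(P[...,2]>30)&(P[...,2]<140)
    X=P[f]
    for _ in range(6):
        o=X.mean(0);nn=np.linalg.svd(X-o,full_matrices=False)[2][2];nn*=np.sign(nn[2])
        r=(P[f]-o)@nn;X=P[f][abs(r)<3]
    sl=np.array([-nn[0],-nn[1]]);print('n',nn,'tilt',np.degrees(np.arccos(nn[2])),'heading',np.degrees(np.arctan2(sl[1],sl[0])),'h',o@nn,len(X),f.sum())
    # extents in plane
    xs=np.r_[sl/np.linalg.norm(sl)*nn[2],np.sqrt(1-nn[2]**2)];ys=np.cross(nn,xs)
    print('ext',np.percentile(X@xs,[.5,99.5]),np.percentile(X@ys,[.5,99.5]),'z',np.percentile(X[:,2],[.5,99.5]))
E
```

```text
side orange px 612 231.968954248366 218.15032679738562 [496.41784257  28.22295599 101.45277207]
n [ 0.0495172  -0.58455619  0.80984079] tilt 35.919620892658585 heading 94.8419123641399 h 78.24894710715215 6191 6852
ext [-52.72914371 130.11099251] [-604.07885918 -321.22986888] z [ 31.98805136 139.50477083]Traceback (most recent call last):
  File "<stdin>", line 4, in <module>
  File "h.py", line 22, in big
    k,l,st,_=cv2.connectedComponentsWithStats(m.astype(np.uint8));return l==1+np.argmax(st[1:,4])
                                                                              ~~~~~~~~~^^^^^^^^^^
    return _wrapfunc(a, 'argmax', axis=axis, out=out, **kwds)
    return bound(*args, **kwds)
ValueError: attempt to get argmax of an empty sequence
```

```bash
cat >> h.py <<'E'
def orange(p):
    h=cv2.cvtColor(p,cv2.COLOR_RGB2HSV);return ((h[...,0]<16)&(h[...,0]>2)&(h[...,1]>170)&(h[...,2]>120)).astype(np.uint8)
HD=np.radians(94.84);A=np.radians(36)
XI=np.array([np.cos(HD),np.sin(HD),0]);YI=np.array([-XI[1],XI[0],0]);ZZ=np.array([0,0,1.])
XS=XI*np.cos(A)+ZZ*np.sin(A);N=-XI*np.sin(A)+ZZ*np.cos(A)   # face axes: XS up slope, YI left, N normal
F=np.c_[XS,YI,N]
E
python3 - <<'E'
from h import *
for n in('side','top'):
    z=np.load(f'pics/{n}.npz');p,d=z['p'],z['d'];C=cam(n);P=cloud(d,C)
    h=cv2.cvtColor(p,cv2.COLOR_RGB2HSV)
    m=big(orange(p));v,u=np.nonzero(m);print(n,m.sum(),u.mean(),v.mean(),(P[m]@F).mean(0))
    f=(h[...,1]<90)&(h[...,2]>90)&(d>0)&(np.linalg.norm(P-P[m].mean(0),axis=2)<130)&(P[...,2]>40)&(P[...,2]<135)
    r=(P@N)[f];H=np.median(r);print('face h',H,r[abs(r-H)<4].std())
    uu,vv=np.meshgrid(np.arange(512),np.arange(384))
    q=onplane(np.c_[u,v],C,N,78.2+7)@F
    lo,hi=q.min(0),q.max(0);print('ext',lo,hi)
    # disc: enclosing circle of upper portion
    up=q[q[:,0]>hi[0]-45]
    print('disc by extents: x',hi[0]-35,'y',(up[:,1].min()+up[:,1].max())/2,'w',np.ptp(up[:,1]), 'low-end arm y',q[q[:,0]<lo[0]+20][:,1].mean(),'arm end x+15',lo[0]+15)
    x0,x1,y0,y1=u.min()-12,u.max()+12,v.min()-12,v.max()+12
    k=8 if n=='side' else 8
    cv2.imwrite(f'pics/{n}_crop.png',cv2.resize(p[y0:y1,x0:x1,::-1],None,fx=k,fy=k,interpolation=cv2.INTER_CUBIC));print('crop',x0,y0,k,x1-x0,y1-y0)
E
cd pics; python3 -c "
import cv2,numpy as np
a=cv2.imread('side_crop.png');b=cv2.imread('top_crop.png');h=max(a.shape[0],b.shape[0])
f=lambda i:cv2.copyMakeBorder(i,0,h-i.shape[0],0,0,cv2.BORDER_CONSTANT)
o=np.hstack([f(a),f(b)]);s=min(800/o.shape[1],600/o.shape[0]);print(a.shape,b.shape,s);cv2.imwrite('crops.png',cv2.resize(o,None,fx=s,fy=s))"
```

```text
side 663 232.04675716440423 218.7285067873303 [  47.14496683 -496.84502976   91.23808937]
face h 78.21569291987137 1.6500872830328563
ext [ -17.41234402 -532.82008594   85.2       ] [  91.7190622  -466.80174835   85.2       ]
disc by extents: x 56.71906219633843 y -499.81091714417914 w 66.01833759364348 low-end arm y -485.22788057709477 arm end x+15 -2.412344015233952
crop 207 189 8 50 68
top 131 278.2290076335878 226.14503816793894 [  32.72941715 -488.76202927   87.34277156]
face h 80.29300847684715 1.2660178639628719
ext [   5.00611832 -504.18966762   85.2       ] [  54.74577182 -471.92221278   85.2       ]
disc by extents: x 19.745771818706118 y -488.0559402011637 w 32.26745484498986 low-end arm y -491.69780961081324 arm end x+15 20.0061183237271
crop 259 209 8 39 35
(544, 400, 3) (280, 312, 3) 1.1029411764705883
```

View pics/crops.png

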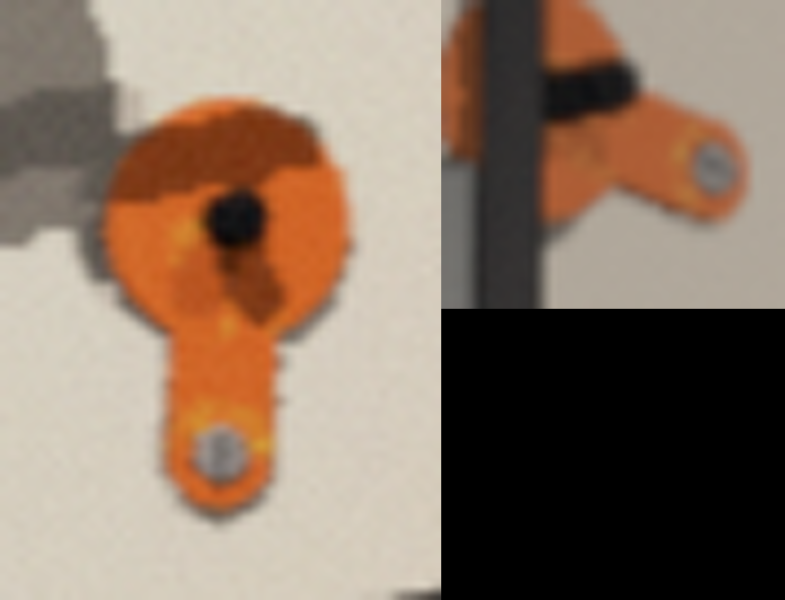

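The crops show the pivot screw at side pixel (231.5,239.9) and top pixel (289.6,227.4), and the knob top at side pixel (233.3,212.9). A dark crescent of the port shows to the left of the disc. The arm is tilted relative to the instrument's edge, so the cover starts off-square, probably at a negative angle.

```bash
python3 - <<'E'
from h import *
S,T=cam('side'),cam('top')
for H in (78.2,79.2):
    a=onplane([231.3,239.7],S,N,H+11)@F;b=onplane([289.4,227.3],T,N,H+11)@F
    k=onplane([233.1,212.8],S,N,H+43)@F
    print(H,'screw',a,b,'knob',k,'len',np.linalg.norm((k-a)[0][:2]),'ang',np.arctan2((k-a)[0,1],(k-a)[0,0]))
# two-ray triangulation of the screw
o1,d1=rays([231.3,239.7],S);o2,d2=rays([289.4,227.3],T);d1=d1[0]/np.linalg.norm(d1);d2=d2[0]/np.linalg.norm(d2)
t=np.linalg.lstsq(np.c_[d1,-d2],o2-o1,rcond=None)[0];x1,x2=o1+t[0]*d1,o2+t[1]*d2
print('tri',(x1+x2)/2,(x1+x2)/2@F,'gap',np.linalg.norm(x1-x2))
z=np.load('pics/side.npz');p,d=z['p'],z['d'];m=big(orange(p));v,u=np.nonzero(m)
q=onplane(np.c_[u,v],S,N,85.2)@F
up=q[q[:,0]>35][:,:2].astype(np.float32);print('disc',cv2.minEnclosingCircle(up))
# face right edge direction
for uv in([[263.3,176.7],[282,252]],[[162,278],[282,252]]):
    e=onplane(uv,S,N,78.2)@F;print('edge',e)
E
```

```text
78.2 screw [[  -3.19985962 -485.70961304   89.2       ]] [[  -3.24980703 -488.94066589   89.2       ]] knob [[  60.2075126  -498.67295692  121.2       ]] len 64.71895500701562 ang -0.20166628036633108
79.2 screw [[  -3.1568133  -485.61612389   90.2       ]] [[  -2.39461679 -488.7570602    90.2       ]] knob [[  60.18535253 -498.56269574  122.2       ]] len 64.65171068355728 ang -0.20161413693705568
tri [490.18081188 -13.76005306  70.66534961] [  -3.01591781 -487.27194037   89.53836833] gap 3.1934459848150856
disc ((58.67365646362305, -500.1734619140625), 33.38507080078125)
edge [[ 137.67011299 -596.55350986   78.2       ]
 [ -58.68808765 -607.21607451   78.2       ]]
edge [[ -61.2538155  -306.34160333   78.2       ]
 [ -58.68808765 -607.21607451   78.2       ]]
```

```bash
cat >> h.py <<'E'
PIV=np.array([-3.,-487.,78.4])   # face coords; refine
def rot(phi): # tool z=-N ; tool y at angle phi from YI towards -XS (i.e. cover-angle sense); 
    y=np.cos(phi)*YI-np.sin(phi)*XS; z=-N; return np.c_[np.cross(y,z),y,z]
def P(fx,fy,h): # fx,fy relative to pivot along slope/left, h above face -> world
    return F@(PIV+np.array([fx,fy,h]))
def grasp(ang,h,r=65): # TCP for grasp point on the knob at height h
    return P(r*np.cos(ang),r*np.sin(ang),h+6)
E
python3 - <<'E'
from h import *
print(P(0,0,0),P(65,0,0))
for base in (0,np.pi/2,np.pi,-np.pi/2):
  for nm,pos,a in [('hi',P(20,0,200),0),('g-.2',grasp(-.2,31),-.2),('g0',grasp(0,31),0),('g.6',grasp(.6,31),.6),('g1.3',grasp(1.3,31),1.3),('g1.3fix',grasp(1.3,31),0),('btn',P(65,0,5),0)]:
    q=ctrl.solve_ik(pos,rot(base+a));print(round(base,2),nm,None if q is None else np.round(q,2))
E
```

```text
[489.35636396  -7.24654232  61.6635766 ] [484.91948993  45.15205069  99.869618  ]
0 hi [-0.65  0.3   1.6   0.46  1.69  2.36]
0 g-.2 [-0.44  0.35  1.78  0.54  1.39  2.61]
0 g0 [-0.45  0.32  1.82  0.54  1.39  2.4 ]
0 g.6 [-0.51  0.28  1.89  0.52  1.38  1.74]
0 g1.3 [-0.59  0.3   1.93  0.49  1.36  0.96]
0 g1.3fix [-0.59  0.3   1.93  0.49  1.36  2.26]
0 btn [-0.42  0.36  1.84  0.56  1.32  2.39]
1.57 hi [-0.65  0.3   1.6   0.46  1.69  0.79]
1.57 g-.2 [-0.44  0.35  1.78  0.54  1.39  1.04]
1.57 g0 [-0.45  0.32  1.82  0.54  1.39  0.83]
1.57 g.6 [-0.51  0.28  1.89  0.52  1.38  0.17]
1.57 g1.3 [-0.59  0.3   1.93  0.49  1.36 -0.61]
1.57 g1.3fix [-0.59  0.3   1.93  0.49  1.36  0.69]
1.57 btn [-0.42  0.36  1.84  0.56  1.32  0.82]
3.14 hi [-0.65  0.3   1.6   0.46  1.69 -0.78]
3.14 g-.2 [-0.44  0.35  1.78  0.54  1.39 -0.53]
3.14 g0 [-0.45  0.32  1.82  0.54  1.39 -0.74]
3.14 g.6 [-0.51  0.28  1.89  0.52  1.38 -1.4 ]
3.14 g1.3 [-0.59  0.3   1.93  0.49  1.36 -2.19]
3.14 g1.3fix [-0.59  0.3   1.93  0.49  1.36 -0.89]
3.14 btn [-0.42  0.36  1.84  0.56  1.32 -0.75]
-1.57 hi [-0.65  0.3   1.6   0.46  1.69 -2.35]
-1.57 g-.2 [-0.44  0.35  1.78  0.54  1.39 -2.1 ]
-1.57 g0 [-0.45  0.32  1.82  0.54  1.39 -2.31]
-1.57 g.6 None
-1.57 g1.3 [-0.59  0.3   1.93  0.49  1.36  2.53]
-1.57 g1.3fix [-0.59  0.3   1.93  0.49  1.36 -2.46]
-1.57 btn [-0.42  0.36  1.84  0.56  1.32 -2.32]
```

```bash
python3 - <<'E'
from h import *
T=np.array(optics.camera_params('wrist')['T_tool_cam']);print(np.round(T,2))
base=0 if T[0,3]>0 else np.pi
print('base',base)
s=sensors.read_state();q=np.array(s['q'])
ctrl.move_l(np.array(s['eef_pos'])+[0,0,190],vel=250)
pos=P(10,0,260)
ctrl.set_joints([-0.75,*sensors.read_state()['q'][1:]])
s=sensors.read_state();print(s['t'],s['eef_pos'])
ctrl.move_ptp(pos,rot(base))
s=sensors.read_state();p,d=optics.grab_frame('wrist');C=cam('wrist',s)
np.savez('pics/w1',p=p,d=d,K=C[0],R=C[1],t=C[2]);print(s['t'],s['eef_pos'],s['force'],s['q'])
print('expect px pivot,port',proj([P(0,0,11),P(65,0,0)],C))
cv2.imwrite('pics/w1.png',p[:,:,::-1])
E
```

```text
[[  -0.     -0.97   -0.26   65.  ]
 [   1.     -0.      0.     -0.44]
 [  -0.     -0.26    0.97 -117.21]
 [   0.      0.      0.      1.  ]]
base 0
4.0833 [ 474.27984588 -322.89917199  443.28726067]
6.225 [ 501.73420967 -151.60179296  278.15780343] [-0.5049614  -0.03877864  0.0795607 ] [-0.69991435  0.30369073  1.49209797  0.44086785  1.79628193  2.35680062]
expect px pivot,port [[261.83372792 156.65397183]
 [261.82053744 202.1686259 ]]
```

View pics/w1.png

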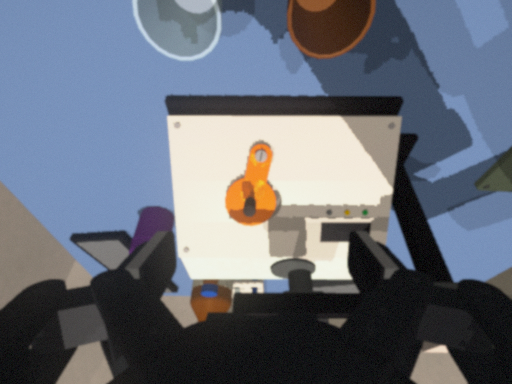

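The wrist picture shows the pivot screw at (261,155), about 1 px from where I predicted, and the disc at (251,202). The front edge and corner screws are level, so the heading is right. The gripper is clear of the beakers at the top and the boom at the bottom.

```bash
python3 - <<'E'
from h import *
z=np.load('pics/w1.npz');p,d=z['p'],z['d'];C=(z['K'],z['R'],z['t'])
h=cv2.cvtColor(p,cv2.COLOR_RGB2HSV);v,u=np.indices(d.shape)
m=(h[...,1]<110)&(np.hypot(u-261,v-155)<8);print('screw n',m.sum(),u[m].mean(),v[m].mean())
for hh in(78.4,80):
  print('screw',onplane([u[m].mean(),v[m].mean()],C,N,hh+11)@F)
o=big(orange(p));q=onplane(np.c_[u[o],v[o]],C,N,78.4+7)@F
up=q[q[:,0]>q[:,0].max()-45][:,:2].astype(np.float32);print('disc',cv2.minEnclosingCircle(up))
k=big((h[...,2]<60)&(np.hypot(u-251,v-202)<20));print('dark',k.sum(),u[k].min(),u[k].max(),v[k].min(),v[k].max())
# camera along: knob top from dark's top-of-post end
Pw=cloud(d,C)@F
f=(h[...,1]<60)&(h[...,2]>130)&(np.hypot(u-230,v-160)<60);print('face h',np.median(Pw[f][:,2]))
r=(np.hypot(u-251,v-202)<16);x=Pw[r];x=x[x[:,2]>78.4+30];print('knob pts',len(x),x.mean(0),np.percentile(x[:,2],95)) if len(x) else None
cn=onplane([[178,124.5],[391.5,125.5]],C,N,79)@F;print('corners',cn,np.degrees(np.arctan2(cn[1,0]-cn[0,0],cn[1,1]-cn[0,1])))
E
```

```text
screw n 115 260.5217391304348 155.45217391304348
screw [[  -4.55484274 -488.68854914   89.4       ]]
screw [[  -4.79151499 -488.68200569   91.        ]]
disc ((58.46963882446289, -502.2283630371094), 33.74857711791992)Traceback (most recent call last):
  File "<stdin>", line 9, in <module>
  File "h.py", line 22, in big
    k,l,st,_=cv2.connectedComponentsWithStats(m.astype(np.uint8));return l==1+np.argmax(st[1:,4])
                                                                              ~~~~~~~~~^^^^^^^^^^
    return _wrapfunc(a, 'argmax', axis=axis, out=out, **kwds)
    return bound(*args, **kwds)
ValueError: attempt to get argmax of an empty sequence
```

```bash
sed -i 's/^PIV=.*/PIV=np.array([-4.,-488.2,78.6])/' h.py; python3 - <<'E'
from h import *
a=-.21
ctrl.gripper_to(55)
ctrl.move_l(grasp(a,95),rot(a),vel=200)
hit=ctrl.move_l(grasp(a,32),vel=80,threshold=8)
s=sensors.read_state();print(hit,s['t'],s['force'],np.array(s['eef_pos'])@F-PIV)
f0=np.array(s['force'])
if not hit:
    w=ctrl.gripper_to(0,force=25);s=sensors.read_state()
    print('w',s['grip_width'],s['grasp_force'],np.array(s['force'])-f0,s['t'])
    p,d=optics.grab_frame('wrist');cv2.imwrite('pics/w2.png',p[:,:,::-1])
E
```

```text
False 8.6083 [-0.08010179  0.03833895  0.18760306] [ 63.55999747 -13.95602267  38.35988402]
w 15.162934194292488 25.856735408306122 [ 0.59026599 -1.32259644  2.20640091] 9.0417
```

View pics/w2.png

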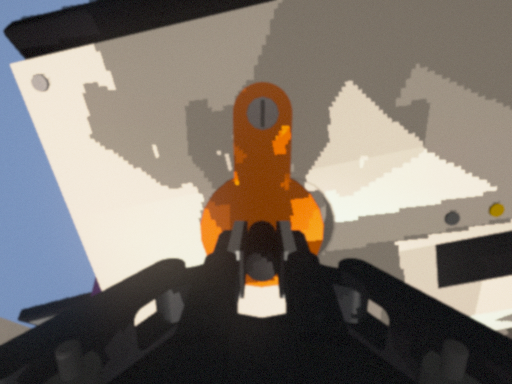

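The knob is gripped (15 mm between pads, 16 mm knob), and the screw at (262,113) lies straight ahead on the tool's centre line. Next I re-measure the pivot from here and swing the cover along the arc.

```bash
python3 - <<'E'
from h import *
s=sensors.read_state();C=cam('wrist',s)
print('pivot est',(onplane([262.3,112],C,N,78.6+11)@F-PIV))
fm=0
for a in np.arange(-.06,1.36,.15):
    ctrl.move_l(grasp(a,32),rot(a),vel=80)
    f=np.array(sensors.read_state()['force'])@F
    print(round(a,2),np.round(f,1))
ctrl.hold(.3)
s=sensors.read_state();print(s['t'],s['grip_width'],np.array(s['eef_pos'])@F-PIV,a)
p,d=optics.grab_frame('wrist');C=cam('wrist',s)
m=big(cv2.inRange(cv2.cvtColor(p,cv2.COLOR_RGB2HSV),(40,90,40),(85,255,255)));v,u=np.nonzero(m)
print('green px',m.sum(),u.mean(),v.mean(), onplane([u.mean(),v.mean()],C,N,78.6-10)@F-PIV)
cv2.imwrite('pics/w3.png',p[:,:,::-1])
E
```

```text
pivot est [[-0.74250405 -0.0651115  11.        ]]
-0.06 [0.9 0.4 4.4]
0.09 [1.7 1.  4.7]
0.24 [1.6 0.3 6.8]
0.39 [0.9 1.7 5.9]
0.54 [1.  1.7 6.4]
0.69 [0.8 1.3 5.5]
0.84 [1.  1.1 6.3]
0.99 [-0.3  1.6  6.4]
1.14 [1.1 1.8 5.9]
1.29 [0.3 0.9 4.9]
12.3917 15.23762371443761 [17.8024786  62.07232391 38.42693507] 1.2899999999999998
green px 1293 153.48414539829852 144.4029389017788 [[ 63.80182911  -0.66779468 -10.        ]]
```

View pics/w3.png

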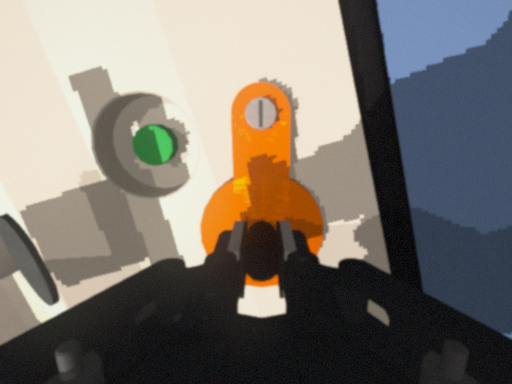

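The port is fully clear and the cover is at about 1.29 rad. The green button is at (154,144), which is within 1.5 mm of where it should be. Next I release the knob, press the button and hold it.

```bash
python3 - <<'E'
from h import *
a=1.29
ctrl.gripper_to(45);ctrl.move_l(grasp(a,95),vel=200)
ctrl.gripper_to(0)
B=lambda h:P(64.5,-.3,h)
ctrl.move_l(B(75),rot(0),vel=150)
ctrl.move_l(B(25),vel=100)
s=sensors.read_state();f0=np.array(s['force']);print(s['t'],f0@F,s['grip_width'],np.array(s['eef_pos'])@F-PIV)
hit=ctrl.move_l(B(5),vel=20,threshold=12)
s=sensors.read_state();print(hit,s['t'],(np.array(s['force'])-f0)@F,np.array(s['eef_pos'])@F-PIV)
ctrl.hold(.2);s=sensors.read_state();print((np.array(s['force'])-f0)@F,np.array(s['eef_pos'])@F-PIV)
p,d=optics.grab_frame('wrist');cv2.imwrite('pics/w4.png',p[:,:,::-1])
E
```

```text
15.8917 [-0.57678461 -0.24209882 -0.08125495] 0.41040594670332353 [64.50776343 -0.47072054 25.08795968]
True 16.6833 [1.43115689 1.28807995 4.6836413 ] [64.45186023 -0.44805814  9.27974136]
[2.17884877 1.52604675 6.79547077] [64.4220082  -0.44949812  9.24797529]
```

```bash
python3 - <<'E'
from h import *
B=lambda h:P(64.5,-.3,h)
print(ctrl.move_l(B(7.5),vel=15,threshold=20))
for _ in range(3):
    ctrl.hold(.4);s=sensors.read_state();print(s['t'],np.array(s['force'])@F,np.array(s['eef_pos'])@F-PIV)
ctrl.move_l(B(25),vel=60);s=sensors.read_state();print(np.array(s['force'])@F)
ctrl.move_l(B(95),vel=150)
p,d=optics.grab_frame('wrist');cv2.imwrite('pics/w5.png',p[:,:,::-1])
E
```

```text
False
17.5833 [-0.56759417  5.12826848 11.47137097] [64.46459822 -0.53955121  9.10852298]
17.9833 [ 1.22917772  4.34166131 11.28468889] [64.44391255 -0.54086087  9.1275675 ]
18.3833 [ 0.84256494  4.42998579 11.84204248] [64.46362684 -0.54383977  9.12590567]
[ 0.41163183  0.28096649 -0.66344628]
```

View pics/w5.png

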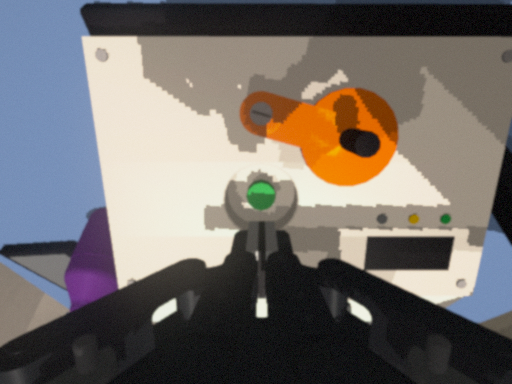

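The button met its hard stop: force rose to 11–12 N with no further travel, held for over 1 s. It is up again at (261,195), and the cover is still aside at (348,136). Now I swing it back.

```bash
python3 - <<'E'
from h import *
a=1.29
ctrl.gripper_to(50)
ctrl.move_l(grasp(a,95),rot(a),vel=150)
hit=ctrl.move_l(grasp(a,32),vel=80,threshold=8)
print('hit',hit)
assert not hit
ctrl.gripper_to(0,force=25);print(sensors.read_state()['grip_width'])
for a in [*np.arange(1.14,.05,-.15),0]:
    ctrl.move_l(grasp(a,32),rot(a),vel=80)
ctrl.hold(.3);s=sensors.read_state();print(s['t'],s['grip_width'],np.array(s['force'])@F,np.array(s['eef_pos'])@F-PIV)
ctrl.gripper_to(50)
ctrl.move_l(grasp(0,100),vel=150)
ctrl.move_l(P(10,0,260),vel=250);ctrl.hold(.2)
s=sensors.read_state();p,d=optics.grab_frame('wrist');C=cam('wrist',s);cv2.imwrite('pics/w6.png',p[:,:,::-1])
v,u=np.indices(d.shape);h=cv2.cvtColor(p,cv2.COLOR_RGB2HSV)
o=big(orange(p));q=onplane(np.c_[u[o],v[o]],C,N,78.6+7)@F-PIV
up=q[q[:,0]>q[:,0].max()-45][:,:2].astype(np.float32);print('disc',cv2.minEnclosingCircle(up),s['t'],s['force'])
E
```

```text
hit False
15.305171846102425
25.75 14.918379457007038 [2.91960643 1.39009638 8.00859992] [64.9967108  -0.22582377 38.57465451]
disc ((64.89540100097656, -0.7571583390235901), 33.413822174072266) 27.7833 [ 0.5252172  -0.26588296  0.46737225]
```

View pics/w6.png

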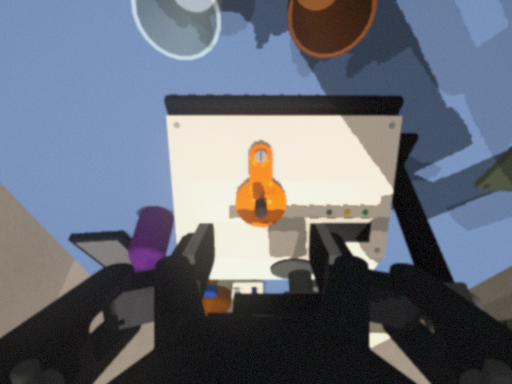

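The cover is square again: disc at (261,201) directly below the screw at (261,155), about −0.01 rad. The beakers haven't moved and the gripper is clear.

```bash
python3 -c "
from plant import ctrl
print(ctrl.finish_job())"
```

```text
the job is handed in; nothing more can be done
None
```

I swung the cover to about 1.29 rad, held the button against its stop for over a second, and swung the cover back to within about 0.01 rad of square; nothing else was touched, and the job was handed in at about 28 s (no verdict was returned).

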